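Push the order pad home into its corner rail

TASK

Push the order pad along the counter with the fingertips until it sits squarely in the steel corner rail: one long edge flush against the long rail and one end flush against the short rail. Do not pick the pad up or tilt it, leave it lying flat, and leave the jars, the shaker, the grinder, the bell, the bowl and the glass of toothpicks where they stand.

Things in the scene. Friction and masses are not known exactly. Their poses are not given: they have to be found in the camera images.
- order_pad: Purple spiral-bound order pad lying flat: a stiff block 148 mm long, 92 mm wide, 11 mm thick (the wire spiral along one long edge stands 14 mm high). Origin: centre of its underside; own x along its length, own y across it to the spiral edge, which starts roughly toward the robot. Slides when pushed at an edge with 1 to 2 N. Home: origin 46 mm from the long rail, 74 mm from the short one.
- corner_rail: Fixed steel corner rail: two upright strips at a right angle, 6 mm thick, 22 mm high. Origin: inner corner, at counter height. The long rail runs 180 mm along its own -y, inner face x = 0 facing -x (toward the robot); the short rail 100 mm along its own -x, inner face y = 0 facing -y. A 3 mm high flange reaches 20 mm outside; bare counter inside.
- spice_jar_a: Spice jar with a brown lid, 41 mm across, 105 mm tall, behind the long rail; origin at the centre of its underside. To be left alone.
- spice_jar_b: Spice jar with a black lid, 41 mm across, 105 mm tall, behind the long rail; origin at the centre of its underside. To be left alone.
- cheese_shaker: Glass cheese shaker with a metal top, 44 mm across, 90 mm tall, behind the long rail; origin at the centre of its underside. To be left alone.
- grinder: Salt grinder with a pale cap, 44 mm across, 124 mm tall, outside the short rail; origin at the centre of its underside. To be left alone.
- call_bell: Counter bell, 75 mm across, 60 mm tall, beyond the near end of the short rail; origin at the centre of its underside. To be left alone.
- ramekin: White ramekin bowl, 80 mm across, 36 mm tall, to the right of the pad on the near side; origin at the centre of its underside. To be left alone.
- toothpick_glass: Tumbler of toothpicks, 62 mm across, 72 mm tall, on the near side of the counter; origin at the centre of its underside. To be left alone.

How it is judged (in metres and radians):
At the end, for the whole second after the job is handed in: The pad lies flat and still on the counter with its long edge within 5 mm of the long rail and its end within 5 mm of the short rail, parallel to the long rail within 0.05 rad (3 degrees) (x of order_pad in the frame of corner_rail between -0.051 and -0.041 m and y of order_pad in the frame of corner_rail between -0.079 and -0.069 m and angle between the x axis of order_pad and the y axis of corner_rail, either way round below 0.05 rad and height (world z) of order_pad below 0.004 m and angle between order_pad's own z axis and vertical below 0.03 rad and linear speed of order_pad below 0.01 m/s); the robot touches nothing.
It fails at once if the pad is lifted more than 10 mm off the counter (height (world z) of order_pad above 0.01 m).
It fails at once if the pad is tilted more than 0.2 rad (angle between order_pad's own z axis and vertical above 0.2 rad).
It fails at once if a jar, the shaker, the grinder, the bell, the bowl or the glass is moved more than 25 mm (distance of any of spice_jar_a, spice_jar_b, cheese_shaker, grinder, call_bell, ramekin, toothpick_glass from where it was at the start of the episode above 0.025 m).
It fails at once if one of them is tipped more than 0.35 rad (angle between any of spice_jar_a, spice_jar_b, cheese_shaker, grinder, call_bell, ramekin, toothpick_glass's own z axis and vertical above 0.35 rad).
It also fails if it takes over 42 s, if anything falls off the work surface, if the arm or the gripper's body presses on something with over 40 N, if the wrist force passes 120 N, or if a joint passes its speed limit or range.

ROBOT

A 6-joint arm with a two-finger parallel gripper is mounted at the origin on a cart in front of the work surface, level with it; the furniture and walls round the work are solid. World frame = base frame: x ahead of the robot, y to its left, z up, the work surface at z = 0. Lengths are in m, angles in degrees, forces in N, time in s.
With the tool pointing down it reaches from about 0.35 to 0.875 m from the base axis. Payload 4.2 kg.
Tool frame: the origin (TCP) lies at the very end of the fingers, on their centre line; the grasp point (between the pads) lies 19 mm behind it; z points along the fingers, y is the line along which they close (so a half turn about z gives the same grasp; the last joint's range is limited). The gripper opens to 87 mm and grips with 3 to 60 N. Pads are 19 mm wide; open, the fingers measure 117 mm over their backs; the gripper's body (75 mm by 190 mm) begins 51 mm behind the grasp point.
Start: joints at [-61.73, 22.042, 0.453, 0, -68.411, -14.817], TCP at [0.145, -0.608, 0.223] pointing down, gripper open.
Joint ranges: [-179.83, 179.83], [-69.29, 118.12], [-61.27, 80.66], [-181.25, 117.63], [-171.15, -9.14], [-177.46, 177.46]. Speed limits (degrees/s): [159.86, 159.86, 180, 180, 180, 180].

INTERFACE

Orientations are given as [roll, pitch, yaw] about the fixed x, y, z axes, in that order (R = Rz(yaw) Ry(pitch) Rx(roll)).
In Python, from bench import arm, vision, ticket, telemetry gives the robot as it stands (arm), with the cameras (vision), the job (ticket) and the readings (telemetry).
- The arm moves only by the shell command python3 nudge.py 'ROWS' [OPENING]. ROWS is a JSON list of rows, 1 to 5 of them, each an object with the fields sx, sy, sz (the shift in shares of the most that a row can go, 1 being 50 mm), wx, wy, wz (a rotation vector in fractions of the full range, 1 being pi rad); a field left out counts as zero; each row shifts and turns the commanded pose from where the row before left it, along the tool's axes as they then stand; what a row does not reach is not made up. A row lasts 1/10 s, in which the tool goes at most 0.05 m and 8.59 degrees, less where a joint would pass 70% of its speed; a pose out of reach is approached as far as the arm can. OPENING is the finger opening in m, set as the command begins (- or left out keeps the last). The fingers move at their own pace and stop on an object; the grip force is fixed at half the most. Time passes only in rows, so rows that do not move let the fingers close. It prints the time, the measured TCP pose, the force, the opening and the grip force at its end. Shift and turn numbers lie between -1 and 1, and a call with a number outside is refused. Input that does not fit is refused with a message, and nothing moves.
- telemetry.observe(): the state, without advancing time (a new reading comes with each control period).
- vision.read_camera(name): name is "side" or "top"; returns the picture (480x640x3 uint8, red, green, blue); there is no depth.
- vision.camera_model(name): a dict with "fx", "fy", "cx", "cy" (pixels), "view" (4x4, takes a point from world to camera coordinates). Camera axes: x right, y down, z forward; pixel columns grow to the right and rows downward; lengths in m; the calibration is good to about 2 mm. A picture is of the moment at which its call begins. camera_model takes no time and is no camera call.
- ticket.job_done(): hands the job in; it is judged then, once.
The state is a dict: "time_s": time; "joints": joint angles; "dq": joint speeds; "tau": joint torques, N m; "eef_pos": TCP position; "orientation": TCP orientation; "force": force on the tool from outside, world axes, zero at the start; "wrist_torque": the same for the moment, N m; "width": finger opening in m; "finger_force": force on a finger pad.
Only numpy, scipy, OpenCV 4.12 (cv2) and the standard library are available. Lean on these libraries where they do the work, as an engineer would, in place of code of your own. Each camera call takes 0.05 s, during which the arm holds its last target. There are 200 camera calls.

## Working session

There is one attempt and no reset: what is moved stays moved. The work goes in short steps, Python scripts to look and compute and a shell command to move; the robot and the scene stay as the last step left them, time stands still between calls to the robot, and variables do not carry over. Pictures are saved under pics/ and viewed, at most 13 in all, crops included, and the job is handed in when it is done.

```bash
ls; mkdir -p pics
python3 - <<'E'
from bench import arm, vision, ticket, telemetry
import cv2
for n in("top","side"):
    cv2.imwrite(f"pics/{n}0.png",vision.read_camera(n)[:,:,::-1]); print(vision.camera_model(n))
print(telemetry.observe())
E
```

```text
bench.py
nudge.py
pics
{'fx': 468.3485224418536, 'fy': 468.3485224418536, 'cx': 322.165415006555, 'cy': 236.2490641012385, 'view': array([[-0.0229401 , -0.99967741, -0.01090065,  0.12314373],
       [-0.99051475,  0.02420471, -0.13525777,  0.56223585],
       [ 0.13547799,  0.00769443, -0.99075048,  0.9874219 ],
       [ 0.        ,  0.        ,  0.        ,  1.        ]])}
{'fx': 520.0169298608243, 'fy': 520.0169298608243, 'cx': 318.3095490550397, 'cy': 247.15009027331973, 'view': array([[-0.99901121,  0.03905149, -0.02125071,  0.57243039],
       [ 0.03918327,  0.54752485, -0.83587153, -0.06219577],
       [-0.02100673, -0.8358777 , -0.54851362,  1.25210132],
       [ 0.        ,  0.        ,  0.        ,  1.        ]])}
{'time_s': 0.1, 'joints': array([-6.17315615e+01,  2.20866370e+01,  3.85483265e-01, -2.52147577e-02,
       -6.84124990e+01, -1.48167541e+01]), 'dq': array([-0.07229918, -0.10559683,  0.12498391,  0.05562637, -0.03435631,
        0.08745574]), 'tau': array([-2.17876141e-04, -3.91690421e+01,  1.87935698e+01,  4.23187584e+00,
        1.34273287e-02, -6.93985498e-05]), 'eef_pos': array([ 0.1452723 , -0.60730484,  0.22155179]), 'orientation': array([ 1.79884133e+02, -6.41604808e-03, -1.66557609e+02]), 'force': array([0.08475501, 0.78406624, 0.2377129 ]), 'wrist_torque': array([ 0.01096769, -0.00655472,  0.01987468]), 'finger_force': 0.0, 'width': 0.08708806410123075}
```

View pics/top0.png

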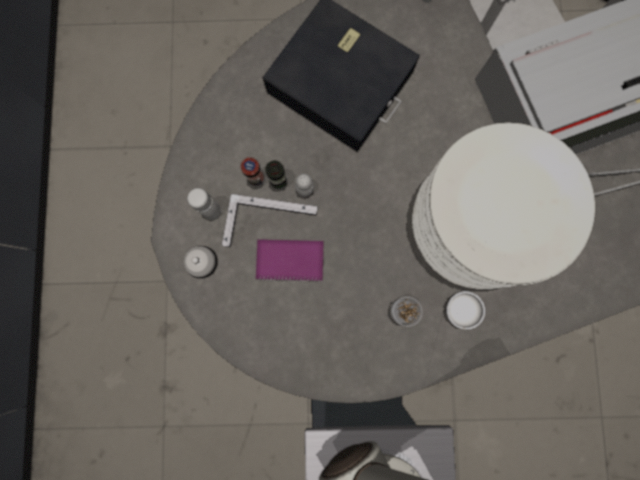

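View pics/side0.png

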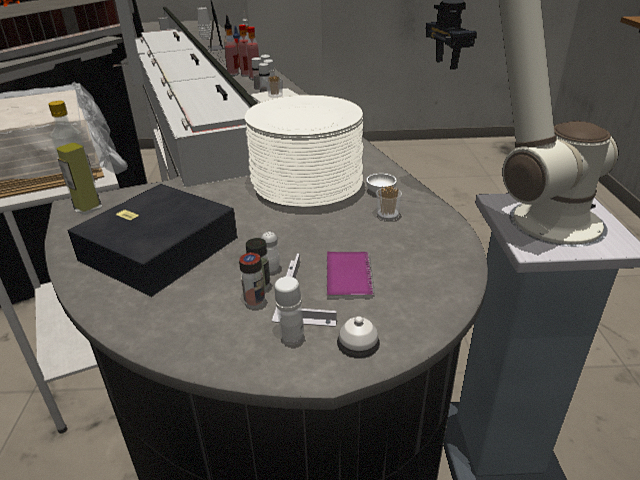

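```bash
cat > h.py <<'E'
from bench import arm, vision, ticket, telemetry
import cv2, numpy as np
M={n:vision.camera_model(n) for n in("top","side")}
def cen(n): V=M[n]["view"]; return -V[:3,:3].T@V[:3,3]
def ray(n,px):
    m=M[n]; px=np.atleast_2d(px).astype(float)
    d=np.c_[(px[:,0]-m["cx"])/m["fx"],(px[:,1]-m["cy"])/m["fy"],np.ones(len(px))]
    return d@m["view"][:3,:3]
def plane(n,px,z):
    d=ray(n,px); c=cen(n); return c+d*((z-c[2])/d[:,2])[:,None]
def tri(p,q):
    a,b=ray("top",p)[0],ray("side",q)[0]; ca,cb=cen("top"),cen("side")
    s=np.linalg.lstsq(np.c_[a,-b],cb-ca,rcond=None)[0]
    P,Q=ca+a*s[0],cb+b*s[1]; return (P+Q)/2,np.linalg.norm(P-Q)
def padmask(im):
    h=cv2.cvtColor(im,cv2.COLOR_RGB2HSV)
    m=cv2.inRange(h,(135,90,40),(170,255,255)); return m
def padcont(im):
    c=max(cv2.findContours(padmask(im),cv2.RETR_EXTERNAL,cv2.CHAIN_APPROX_NONE)[0],key=cv2.contourArea)
    return c[:,0,:]
E
python3 - <<'E'
from h import *
print(cen("top"),cen("side"))
t=cv2.imread("pics/top0.png")[:,:,::-1]; s=cv2.imread("pics/side0.png")[:,:,::-1]
for n,i in(("top",t),("side",s)):
    c=padcont(i); print(n,cv2.contourArea(c),cv2.approxPolyDP(c,6,True)[:,0].tolist())
c=padcont(t); w=plane("top",c,0.011)
r=cv2.minAreaRect((w[:,:2]*1000).astype(np.float32)); print(r, cv2.boxPoints(r))
a=cv2.resize(t[150:300,170:340],None,fx=4.5,fy=4.0,interpolation=cv2.INTER_CUBIC)
cv2.imwrite("pics/c0.png",cv2.resize(t[155:300,175:335],None,fx=4,fy=4,interpolation=cv2.INTER_CUBIC)[:,:,::-1])
cv2.imwrite("pics/c1.png",cv2.resize(s[230:360,230:390],None,fx=4,fy=4,interpolation=cv2.INTER_CUBIC)[:,:,::-1])
E
```

```text
[0.4259539  0.1018976  1.05567784] [0.60060397 1.05830304 0.64697152]
top 2389.5 [[258, 240], [256, 277], [321, 279], [321, 241]]
side 1726.5 [[327, 252], [327, 294], [372, 293], [366, 252]]
((518.6467895507812, 184.7108154296875), (146.9420928955078, 85.81790161132812), 87.1986083984375) [[472.1983  113.42471]
 [557.91364 109.23044]
 [565.0953  255.99692]
 [479.37994 260.1912 ]]
```

View pics/c0.png

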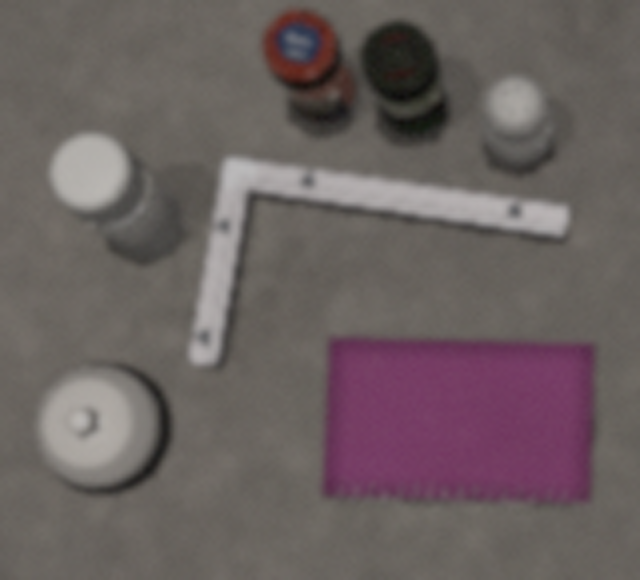

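View pics/c1.png

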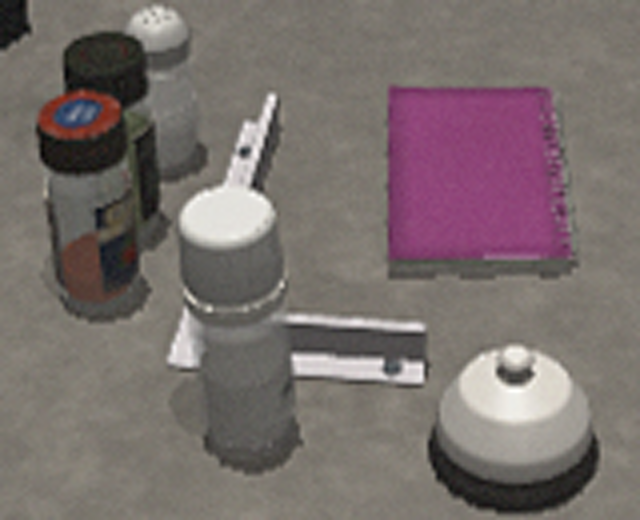

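```bash
cat >> h.py <<'E'
def rail(im):
    """inner corner, dir of +x_rail, +y_rail, from the top view at z=.022"""
    g=cv2.GaussianBlur(cv2.cvtColor(im,cv2.COLOR_RGB2GRAY),(0,0),.6).astype(float)
    def edge(pts,d):   # subpixel dark->bright crossing along d
        out=[]
        for p in pts:
            s=np.arange(-5,6,.25); q=(np.array(p)+s[:,None]*d).astype(np.float32)
            v=cv2.remap(g.astype(np.float32),q[:,0],q[:,1],cv2.INTER_LINEAR).ravel()
            k=np.argmax(np.diff(v)); out.append(p+(s[k]+.125)*np.array(d))
        return np.array(out)
    L=edge([(x,203+(x-236.7)*.144) for x in range(242,313,2)],np.array([0,-1.]))
    S=edge([(236.7-(y-203)*.16,y) for y in range(208,243,2)],np.array([-1.,0]))
    def fit(P):
        W=plane("top",P,.022)[:,:2].astype(np.float32)
        v=cv2.fitLine(W,cv2.DIST_HUBER,0,.001,.001).ravel(); return v[2:],v[:2]
    (a,u),(b,v)=fit(L),fit(S)
    t=np.linalg.solve(np.c_[u,-v],b-a); return a+u*t[0],u*np.sign(u[1]),v*np.sign(v[0])
def padpose(im,n="top",z=.011):
    """far edge (plain long edge) and ends of the pad top face -> centre, dir along length (+y)"""
    k=4; big=cv2.resize(im,None,fx=k,fy=k,interpolation=cv2.INTER_CUBIC)
    c=(padcont(big)+.5)/k-.5
    W=plane(n,c,z)[:,:2].astype(np.float32)
    r=cv2.minAreaRect(W*1000); B=cv2.boxPoints(r)/1000; C=B.mean(0)
    e=B[1]-B[0] if np.linalg.norm(B[1]-B[0])>.11 else B[2]-B[1]
    u=e/np.linalg.norm(e); u*=np.sign(u[1]); f=np.array([u[1],-u[0]])  # toward +x
    for _ in range(3):
        p=(W-C)@np.c_[u,f]
        far=W[(p[:,1]>.03)&(abs(p[:,0])<.06)]; v=cv2.fitLine(far,cv2.DIST_HUBER,0,.001,.001).ravel()
        u=v[:2]*np.sign(v[1]); f=np.array([u[1],-u[0]])
        lo,hi=[np.median(p[(s*p[:,0]>.06)&(abs(p[:,1])<.025),0]) for s in(-1,1)]
        m=np.median(p[(p[:,1]>.03)&(abs(p[:,0])<.06),1])
        C=C+u*(lo+hi)/2+f*(m-.046)
    return C,u,hi-lo
def report(im):
    o,ux,vx=rail(im); C,u,l=padpose(im)
    yr=ux; xr=np.array([yr[1],-yr[0]]); d=C-o
    ang=np.degrees(np.arctan2(u[1],u[0])-np.arctan2(yr[1],yr[0]))
    print("corner",o,"rail y ang",np.degrees(np.arctan2(yr[1],yr[0])),"perp",np.degrees(np.arccos(ux@vx)))
    print("pad",C,"len",l,"in rail x,y mm",d@xr*1e3,d@yr*1e3,"ang",ang)
E
python3 - <<'E'
from h import *
t=cv2.imread("pics/top0.png")[:,:,::-1]
report(t)
print("short rail end",tri((230,245.5),(336.2,311.2)))
print("pad far-left",tri((257.5,240),(327.2,294.5)),"far-right",tri((323.5,241.3),(327.2,252)))
print("objs", plane("top",[(200,262),(198,199),(251,170),(275,175),(304,186),(407,311),(466,310)],.04), plane("top",[(505,180)],.2))
E
```

```text
corner [0.64912874 0.30038658] rail y ang 80.16193 perp 90.21206
pad [0.5152951 0.1848576] len 0.14636861 in rail x,y mm -112.12579 -136.69745 ang 7.091799
short rail end (array([0.5519668 , 0.31672134, 0.01651536]), np.float64(0.0004655322691281553))
pad far-left (array([0.5647625 , 0.25612519, 0.00847061]), np.float64(0.0011778987489680418)) far-right (array([0.55744352, 0.10729042, 0.00922803]), np.float64(0.00011040134672652464))
objs [[ 0.51473209  0.3771931   0.04      ]
 [ 0.65499066  0.38338542  0.04      ]
 [ 0.71818175  0.26542955  0.04      ]
 [ 0.70530112  0.21183136  0.04      ]
 [ 0.67850568  0.14756082  0.04      ]
 [ 0.39914913 -0.06785006  0.04      ]
 [ 0.39840258 -0.19368919  0.04      ]] [[ 0.64056746 -0.23509623  0.2       ]]
```

The top view shows the pad's far edge running from about px (257,240) to (323,241). The rail's inner corner is at px (236.7,203), so the pad is about 7° off the rail. It has to move about 66 mm in rail x and 63 mm in rail y. The bell is at px (200,262), clear of the path, and the plate stack is at px (505,205), so I'll go round it on the near side.

First I turn the tool so its y axis lies along the rail's y axis, then travel over.

The rows are not in the units I measure in: shifts go in shares of 50 mm and turns go in shares of pi rad. I convert before sending: 7.8 degrees / 180 = 0.0433.

```bash
python3 nudge.py '[{"wz":0.0433}, {"wz":0.0433}, {"wz":0.0428}]'
python3 nudge.py '[{"sx":-0.36, "sy":0.87}, {"sx":-0.36, "sy":0.87}, {"sx":-0.36, "sy":0.87}, {"sx":-0.36, "sy":0.87}, {"sx":-0.36, "sy":0.87}]'
```

```text
time_s: 0.4
eef_pos: [0.1454, -0.6075, 0.2219]
orientation: [179.9, -0.0, 169.8]
force: [0.9, 0.1, -0.2]
width: 0.0868
finger_force: 0.0
time_s: 0.9
eef_pos: [0.2717, -0.4071, 0.2222]
orientation: [180.0, -0.0, 170.1]
force: [0.8, -0.2, -1.0]
width: 0.0867
finger_force: 0.0
```

Scaled: 0.045 m is 0.9, 0.0435 m is 0.87.

```bash
python3 nudge.py '[{"sx":-0.36, "sy":0.87}, {"sx":-0.36, "sy":0.87}, {"sx":-0.36, "sy":0.87}, {"sx":-0.36, "sy":0.87}, {"sy":0.9}]'
python3 nudge.py '[{"sx":0.02, "sy":0.9}, {"sx":0.02, "sy":0.9}, {"sx":0.02, "sy":0.9}, {"sx":0.02, "sy":0.9}, {"sx":0.02, "sy":0.9}]'
python3 nudge.py '[{"sx":0.02, "sy":0.9}, {"sx":0.02, "sy":0.9}, {"sx":0.02, "sy":0.9}, {"sx":0.02, "sy":0.9}, {}]'
python3 - <<'E'
from h import *
o,y=np.array([.6491,.3004]),np.radians(80.16); y=np.array([np.cos(y),np.sin(y)]); x=np.array([y[1],-y[0]])
p=telemetry.observe()["eef_pos"]; print("rail",(p[:2]-o)@x,(p[:2]-o)@y)
E
```

```text
time_s: 1.4
eef_pos: [0.3814, -0.2038, 0.2224]
orientation: [-180.0, 0.0, 170.2]
force: [0.2, 0.5, 0.4]
width: 0.0868
finger_force: 0.0
time_s: 1.9
eef_pos: [0.4128, 0.0189, 0.2225]
orientation: [180.0, 0.0, 170.2]
force: [2.0, 0.1, -0.9]
width: 0.0871
finger_force: 0.0
time_s: 2.4
eef_pos: [0.4408, 0.1994, 0.2219]
orientation: [180.0, 0.0, 170.4]
force: [0.3, 0.1, 0.1]
width: 0.0875
finger_force: 0.0
rail -0.18792495961493325 -0.13515184793787743
```

Scaled: 0.043 m is 0.86, 0.042 m is 0.84.

```bash
python3 nudge.py '[{"sx":0.02, "sz":0.86}, {"sx":0.02, "sz":0.86}, {"sx":0.02, "sz":0.86}, {"sx":0.02, "sz":0.86}, {"sz":0.84}]'
python3 nudge.py '[{"sz":0.02}, {"sx":-0.16}, {"sx":-0.16}, {"sx":-0.16}, {"sx":-0.16}]'
python3 nudge.py '[{"sx":-0.16}, {"sx":-0.16}, {"sx":-0.16}, {"sx":-0.16}, {}]'
cat >> h.py <<'E'
def look(name):
    im=vision.read_camera("top"); cv2.imwrite(f"pics/{name}.png",cv2.resize(im[140:320,160:360],None,fx=4,fy=3.3)[:,:,::-1] if 0 else cv2.resize(im[150:300,170:350],None,fx=4,fy=4,interpolation=cv2.INTER_CUBIC)[:,:,::-1])
    s=vision.read_camera("side"); cv2.imwrite(f"pics/{name}s.png",cv2.resize(s[200:350,230:420],None,fx=4,fy=4,interpolation=cv2.INTER_CUBIC)[:,:,::-1])
    o,y=np.array([.6491,.3004]),np.radians(80.16); y=np.array([np.cos(y),np.sin(y)]); x=np.array([y[1],-y[0]])
    st=telemetry.observe(); p=st["eef_pos"]; print("tcp rail",(p[:2]-o)@x,(p[:2]-o)@y,p[2],st["force"])
    try:
        C,u,l=padpose(im); d=C-o
        print("pad rail",d@x,d@y,"ang",np.degrees(np.arctan2(u[1],u[0]))-80.16,"len",l)
    except Exception as e: print(e)
E
python3 -c "
from h import *
look('p1')"
```

```text
time_s: 2.9
eef_pos: [0.4357, 0.1951, 0.0072]
orientation: [180.0, 0.0, 170.1]
force: [0.2, 1.1, -0.1]
width: 0.0871
finger_force: 0.0
time_s: 3.4
eef_pos: [0.4692, 0.1908, 0.0093]
orientation: [179.8, 0.1, 170.1]
force: [-0.6, 0.2, 1.3]
width: 0.0868
finger_force: 0.7
time_s: 3.9
eef_pos: [0.5007, 0.185, 0.0075]
orientation: [179.9, 0.1, 170.1]
force: [0.3, 1.1, 0.0]
width: 0.0868
finger_force: 0.0
tcp rail -0.12753554873534953 -0.1394368838665599 0.007360228555614252 [-0.70181627 -0.29991891  0.16812166]
OpenCV(4.12.0) /io/opencv/modules/imgproc/src/linefit.cpp:50: error: (-215:Assertion failed) count > 0 in function 'fitLine2D_wods'
```

View pics/p1.png

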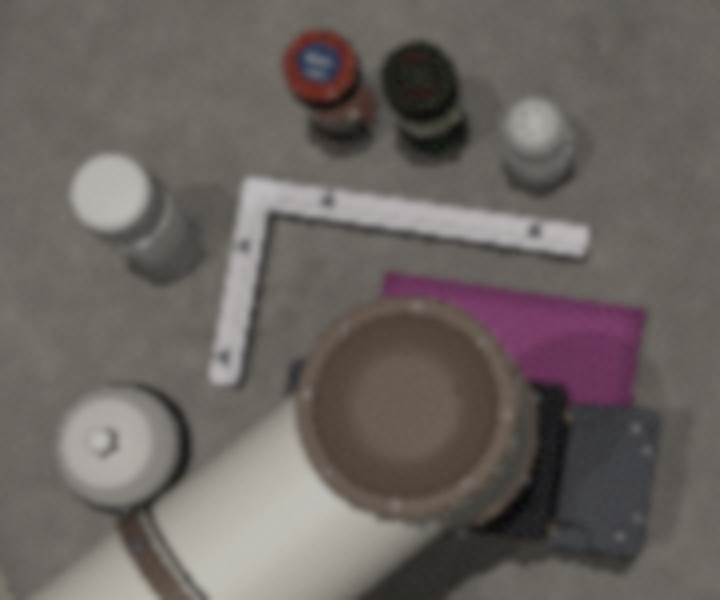

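Scaled: -0.007 m is -0.14, -0.006 m is -0.12.

```bash
python3 nudge.py '[{"sx":-0.14}, {"sx":-0.14}, {"sx":-0.12}, {}]'
python3 nudge.py '[{"sx":0.4}, {"sx":0.4, "sz":-0.8}, {"sx":0.1, "sy":-0.8, "sz":-0.5}, {"sy":-0.9}, {"sy":-0.9}]' 0.0
python3 nudge.py '[{}, {}]'
python3 -c "
from h import *
look('p2')"
```

```text
time_s: 4.4
eef_pos: [0.5201, 0.1815, 0.0075]
orientation: [180.0, 0.1, 170.1]
force: [0.4, 0.2, 0.5]
width: 0.0867
finger_force: 0.0
time_s: 4.9
eef_pos: [0.4526, 0.0606, 0.0739]
orientation: [179.9, 0.2, 170.3]
force: [0.6, 0.1, -0.5]
width: 0.055
finger_force: 0.0
time_s: 5.1
eef_pos: [0.4527, 0.0604, 0.0731]
orientation: [180.0, 0.1, 170.1]
force: [0.4, 0.2, -0.5]
width: 0.0391
finger_force: 0.0
tcp rail -0.15225944186593107 -0.26866871717107255 0.07282071413380106 [-0.69206042 -0.18333445 -0.64662286]
pad rail -0.04938656779789797 -0.14263479672982737 ang -0.50322723 len 0.14644049
```

View pics/p2.png

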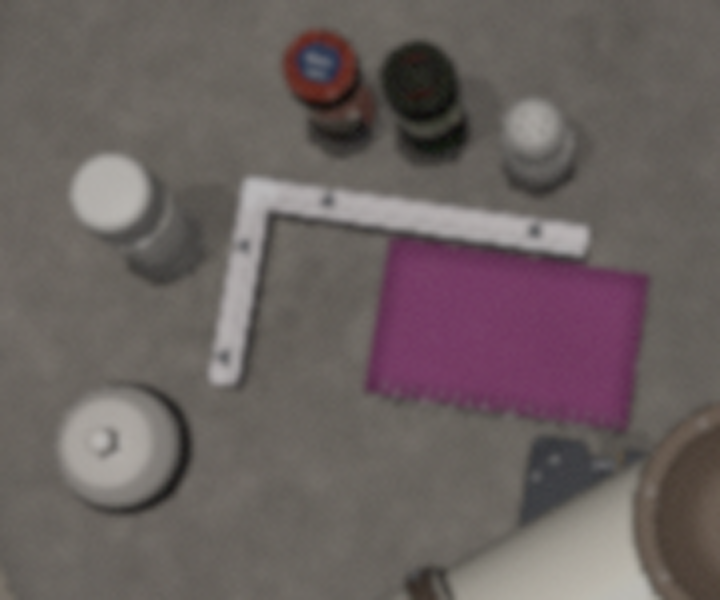

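Pad is parallel to the rail (−0.5°), 3 mm off the long rail; next I push its right end along +y with closed fingers.

Scaled: 0.04 m is 0.8, -0.035 m is -0.7.

```bash
python3 nudge.py '[{"sx":-0.7}, {"sx":-0.7}, {"sx":-0.64, "sz":0.52}, {"sz":0.8}, {}]'
python3 nudge.py '[{"sy":0.2}, {"sy":0.2}, {"sy":0.2}, {"sy":0.2}, {"sy":0.2}]'
python3 nudge.py '[{"sy":0.2}, {"sy":0.2}, {"sy":0.2}, {"sy":0.2}, {"sy":0.14}]'
python3 nudge.py '[{}, {}]'
python3 -c "
from h import *
look('p3')"
```

```text
time_s: 5.7
eef_pos: [0.5522, 0.0441, 0.0026]
orientation: [-179.8, -0.3, 170.2]
force: [-1.1, -0.2, -0.7]
width: 0.001
finger_force: 0.0
time_s: 6.2
eef_pos: [0.5614, 0.0939, 0.0076]
orientation: [180.0, 0.0, 170.2]
force: [-0.3, -2.5, 1.8]
width: 0.0005
finger_force: 1.2
time_s: 6.7
eef_pos: [0.5696, 0.14, 0.0065]
orientation: [-180.0, -0.0, 170.2]
force: [-0.7, -2.2, 2.3]
width: 0.0
finger_force: 1.4
time_s: 6.9
eef_pos: [0.5696, 0.1397, 0.0063]
orientation: [180.0, 0.0, 170.2]
force: [-0.3, 0.7, -0.4]
width: 0.0002
finger_force: 0.0
tcp rail -0.05094821473427787 -0.17239508174919999 0.006370069482586876 [-1.30705449  1.28890072  0.24283139]
OpenCV(4.12.0) /io/opencv/modules/imgproc/src/linefit.cpp:50: error: (-215:Assertion failed) count > 0 in function 'fitLine2D_wods'
```

View pics/p3.png

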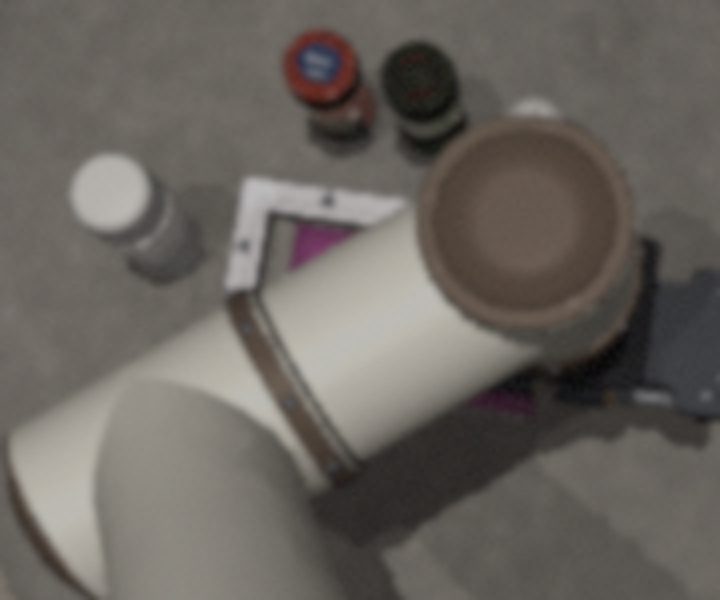

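Scaled: 0.004 m is 0.08.

```bash
python3 nudge.py '[{"sy":0.08}, {"sy":0.08}, {}]'
python3 nudge.py '[{"sy":0.04}, {}]'
python3 -c "
from h import *
look('p4')"
```

```text
time_s: 7.3
eef_pos: [0.571, 0.1475, 0.0065]
orientation: [180.0, 0.0, 170.2]
force: [-0.1, -0.1, -0.1]
width: 0.0005
finger_force: 0.0
time_s: 7.5
eef_pos: [0.5711, 0.1492, 0.0065]
orientation: [180.0, -0.0, 170.2]
force: [0.1, -0.0, -0.0]
width: 0.0007
finger_force: 0.2
tcp rail -0.050935314579555795 -0.16235090516049291 0.0065601364741468444 [ 0.47469964 -0.50802584 -0.23295391]
OpenCV(4.12.0) /io/opencv/modules/imgproc/src/linefit.cpp:50: error: (-215:Assertion failed) count > 0 in function 'fitLine2D_wods'
```

View pics/p4s.png

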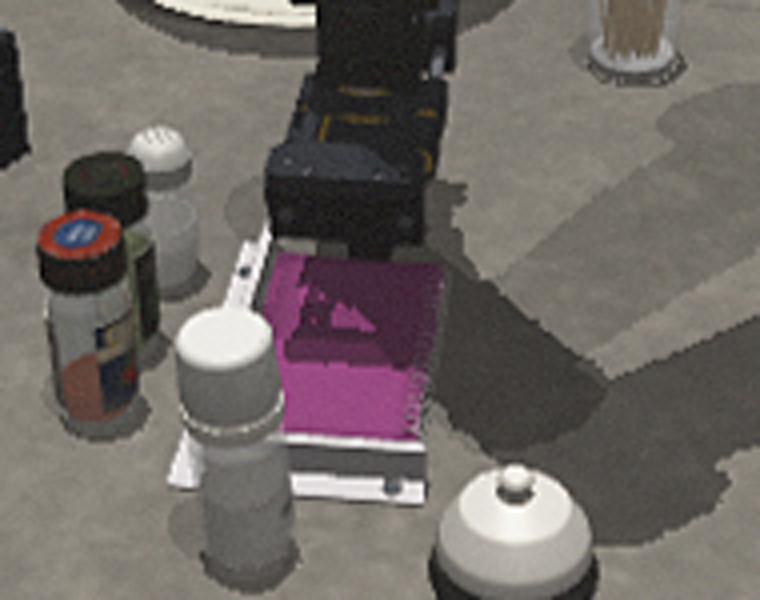

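The side view shows the pad's end right behind the short rail (crop about (350,440)). There is still no reaction force, so I'll creep on until it touches.

Scaled: 0.001 m is 0.02.

```bash
for i in 1; do python3 nudge.py '[{"sy":0.02}, {}]'
python3 nudge.py '[{"sy":0.02}, {}]'; done | grep -E "eef|force:"
```

```text
eef_pos: [0.5712, 0.1499, 0.0065]
force: [-0.9, -0.5, 0.0]
finger_force: 0.4
eef_pos: [0.5715, 0.151, 0.0066]
force: [-0.0, -1.6, 0.6]
finger_force: 0.5
```

Scaled: 0.0015 m is 0.03.

```bash
(python3 nudge.py '[{"sy":0.03}, {}]'
python3 nudge.py '[{"sy":0.03}, {}]') | grep -E "eef|force:"
```

```text
eef_pos: [0.5718, 0.1527, 0.0065]
force: [-0.1, -1.8, -0.4]
finger_force: 0.4
eef_pos: [0.5721, 0.1542, 0.0065]
force: [0.4, -0.6, -0.2]
finger_force: 0.4
```

Scaled: 0.04 m is 0.8, -0.03 m is -0.6.

```bash
python3 nudge.py '[{"sy":-0.5}, {"sy":-0.6, "sz":-0.6}, {"sx":0.6, "sy":-0.6, "sz":-0.5}, {"sx":0.8, "sy":-0.4, "sz":-0.3}, {"sx":0.6, "sy":-0.2}]' >/dev/null
python3 nudge.py '[{}, {}]'
python3 -c "
from h import *
look('p5')"
```

```text
time_s: 9.1
eef_pos: [0.4544, 0.0582, 0.0774]
orientation: [179.9, 0.1, 170.2]
force: [0.8, -0.7, 0.4]
width: 0.0008
finger_force: 0.0
tcp rail -0.14968701569286938 -0.2714615618850968 0.07686603717385379 [0.01901838 0.16808897 0.14703915]
pad rail -0.04880830918321485 -0.07521141400268018 ang 0.18660736 len 0.14812836
```

View pics/p5.png

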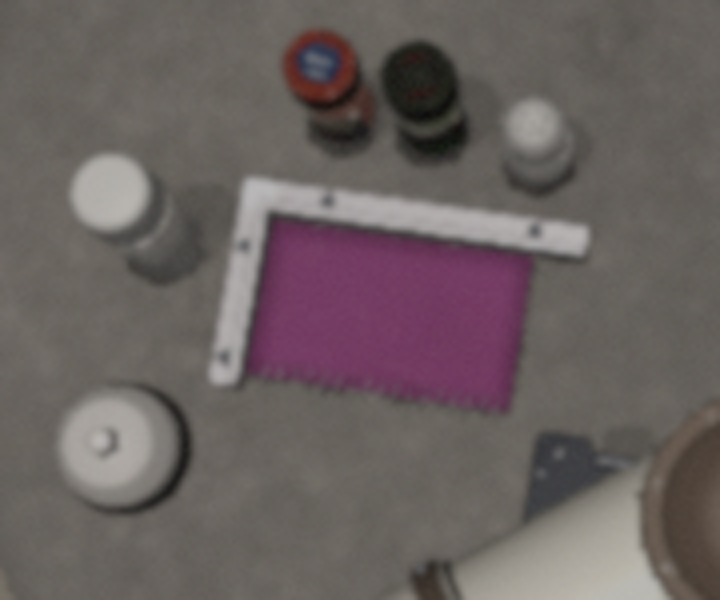

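Scaled: 0.047 m is 0.94, 0.046 m is 0.92.

```bash
python3 nudge.py '[{"sy":0.94}, {"sy":0.94}, {"sy":0.94}, {"sy":0.92}, {}]' 0.087
python3 nudge.py '[{}, {}, {"sz":0.7}, {"sz":0.68}, {}]'
python3 nudge.py '[{"sx":-0.2}, {"sx":-0.2}, {"sx":-0.2}, {"sx":-0.2}, {}]'
python3 -c "
from h import *
look('p6')"
```

```text
time_s: 9.7
eef_pos: [0.4887, 0.2483, 0.0762]
orientation: [179.8, 0.2, 170.5]
force: [-1.3, -0.4, 0.8]
width: 0.0325
finger_force: 0.0
time_s: 10.2
eef_pos: [0.483, 0.2384, 0.0038]
orientation: [-179.6, -0.4, 170.0]
force: [-0.6, 0.9, 0.3]
width: 0.0727
finger_force: 0.0
time_s: 10.7
eef_pos: [0.5273, 0.2353, 0.0084]
orientation: [179.9, 0.1, 170.1]
force: [-0.3, 0.6, -0.5]
width: 0.0865
finger_force: 0.0
tcp rail -0.11066806817294104 -0.08565086662085646 0.0077595963110375366 [ 0.04879301 -0.67641439 -0.66156369]
OpenCV(4.12.0) /io/opencv/modules/imgproc/src/linefit.cpp:50: error: (-215:Assertion failed) count > 0 in function 'fitLine2D_wods'
  return _methods._mean(a, axis=axis, dtype=dtype,
  ret = ret.dtype.type(ret / rcount)
```

Now at −0.1107; contact is expected near −0.1062 and flush near −0.1034.

```bash
(python3 nudge.py '[{"sx":-0.06}, {"sx":-0.05}, {}, {}]'
python3 nudge.py '[{"sx":-0.02}, {}]'
python3 nudge.py '[{"sx":-0.02}, {}]') | grep -E "eef|force:"
python3 -c "
from h import *
look('p7')" 2>&1 | head -1
```

```text
eef_pos: [0.5306, 0.2343, 0.0075]
force: [0.1, -0.1, -0.8]
finger_force: 0.0
eef_pos: [0.5313, 0.234, 0.0075]
force: [-1.6, -0.6, 1.3]
finger_force: 0.7
eef_pos: [0.5325, 0.2338, 0.0075]
force: [-2.3, -0.2, 0.7]
finger_force: 0.7
```

Scaled: -0.001 m is -0.02.

```bash
(python3 nudge.py '[{"sx":-0.02}, {}]'
python3 nudge.py '[{"sx":-0.02}, {}]') | grep -E "eef|force:"
```

```text
eef_pos: [0.5336, 0.2336, 0.0075]
force: [-0.6, -0.2, 0.8]
finger_force: 0.5
eef_pos: [0.5343, 0.2335, 0.0075]
force: [-1.8, 0.8, 0.7]
finger_force: 1.2
```

Scaled: -0.001 m is -0.02.

```bash
python3 nudge.py '[{"sx":-0.02}, {}]' | grep -E "eef|force:"
python3 nudge.py '[{"sx":0.4}, {"sx":0.5, "sz":-0.6}, {"sy":-0.8, "sz":-0.6}, {"sy":-0.96, "sz":-0.2}, {"sy":-0.96}]' >/dev/null
python3 nudge.py '[{"sy":-0.96}, {"sy":-0.4}, {}, {}]'
python3 -c "
from h import *
look('p8')
report(cv2.imread('pics/top0.png')[:,:,::-1])"
```

```text
eef_pos: [0.5345, 0.2334, 0.0075]
force: [-4.5, 1.9, 1.9]
finger_force: 2.9
time_s: 13.2
eef_pos: [0.4573, 0.0401, 0.078]
orientation: [180.0, 0.1, 170.1]
force: [0.9, 0.1, 0.4]
width: 0.087
finger_force: 0.0
tcp rail -0.14466481855246366 -0.2884381446899547 0.07776580708448907 [ 0.398696   -0.12104303  0.8112075 ]
pad rail -0.046679193436254485 -0.07524808499585675 ang -0.040046692 len 0.14817023
corner [0.64912874 0.30038658] rail y ang 80.16193 perp 90.21206
pad [0.5152951 0.1848576] len 0.14636861 in rail x,y mm -112.12579 -136.69745 ang 7.091799
```

View pics/p8.png

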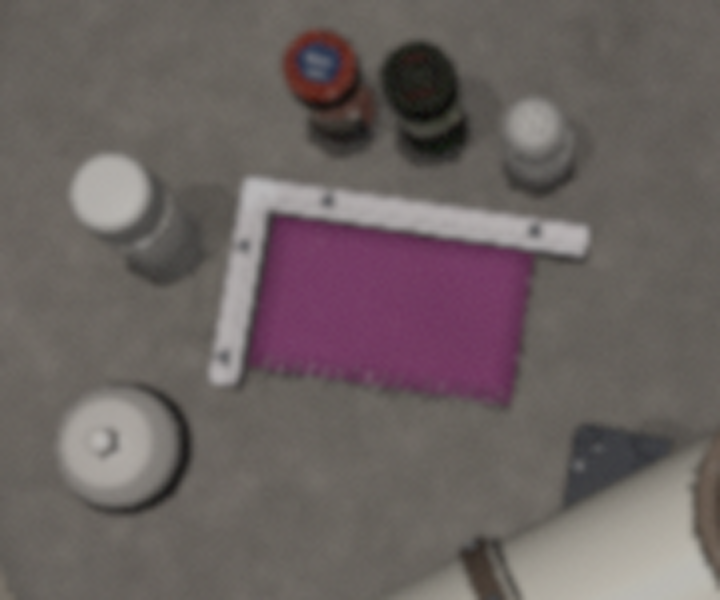

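View pics/p8s.png

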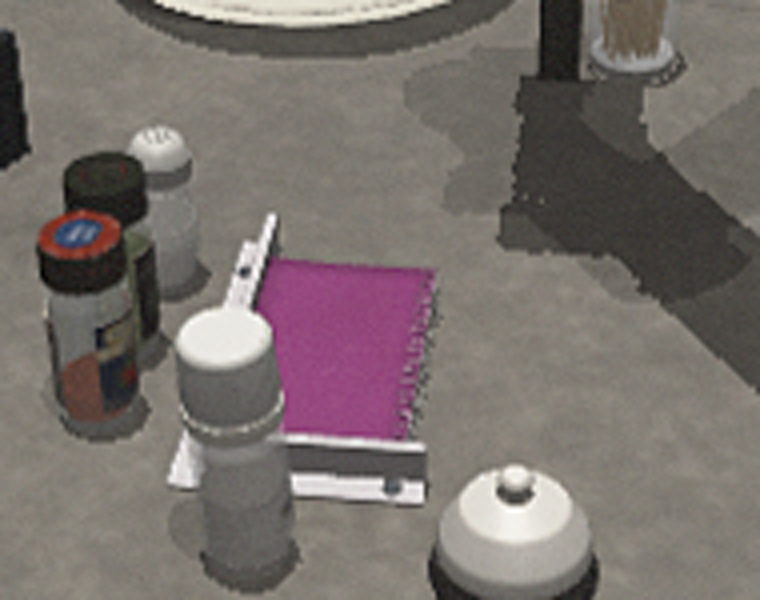

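Against the long rail the push stalled at 4.5 N, so that edge is flush. The views show the end about 1 mm from the short rail without a confirmed stall, so I'll give the end one gentle confirming push.

Scaled: -0.032 m is -0.64, -0.031 m is -0.62.

```bash
python3 nudge.py '[{"sx":-0.64, "sy":0.4}, {"sx":-0.64, "sy":0.2}, {"sx":-0.62}, {}, {}]' 0.0 >/dev/null
python3 nudge.py '[{}, {}, {"sz":0.7}, {"sz":0.7}, {}]'
python3 nudge.py '[{"sy":0.36}, {"sy":0.36}, {"sy":0.36}, {"sy":0.36}, {"sy":0.36}]' >/dev/null
python3 nudge.py '[{"sy":0.12}, {}, {}]'
python3 -c "
from h import *
look('p9')" 2>&1 | grep tcp
```

```text
time_s: 14.3
eef_pos: [0.5509, 0.0523, 0.0039]
orientation: [-179.7, -0.5, 170.1]
force: [-0.9, 0.6, 0.8]
width: 0.0147
finger_force: 0.0
time_s: 15.1
eef_pos: [0.571, 0.1477, 0.0073]
orientation: [-180.0, -0.0, 170.1]
force: [0.3, -0.9, 0.2]
width: 0.0006
finger_force: 0.0
tcp rail -0.050675873374115006 -0.16426838173523725 0.007391753913492755 [ 0.52455261 -0.92940425  0.91063888]
```

Scaled: 0.004 m is 0.08, 0.002 m is 0.04.

```bash
(python3 nudge.py '[{"sy":0.08}, {"sy":0.04}, {}]'
python3 nudge.py '[{"sy":0.02}, {}]'
python3 nudge.py '[{"sy":0.02}, {}]')| grep -E "eef|force:"
```

```text
eef_pos: [0.5726, 0.1539, 0.0076]
force: [-0.6, -0.1, -0.6]
finger_force: 0.0
eef_pos: [0.5724, 0.1545, 0.0075]
force: [0.2, -1.2, 1.1]
finger_force: 0.7
eef_pos: [0.5726, 0.1556, 0.0075]
force: [-0.1, -1.0, 0.6]
finger_force: 0.9
```

Scaled: 0.001 m is 0.02.

```bash
(python3 nudge.py '[{"sy":0.02}, {}]'
python3 nudge.py '[{"sy":0.01}, {}]')| grep -E "eef|force:"
```

```text
eef_pos: [0.5729, 0.1568, 0.0075]
force: [-0.9, -1.1, 0.3]
finger_force: 0.8
eef_pos: [0.573, 0.1574, 0.0075]
force: [-1.6, -1.9, 0.6]
finger_force: 0.7
```

Scaled: 0.001 m is 0.02.

```bash
(python3 nudge.py '[{"sy":0.02}, {}]'
python3 nudge.py '[{"sy":0.01}, {}]')| grep -E "eef|force:"
```

```text
eef_pos: [0.573, 0.1576, 0.0075]
force: [-0.3, -4.8, 1.4]
finger_force: 2.2
eef_pos: [0.573, 0.1576, 0.0075]
force: [0.9, -6.2, 1.7]
finger_force: 3.0
```

Stalled at 6 N, so the end is flush against the short rail. Back off, lift and check.

Scaled: 0.04 m is 0.8, -0.03 m is -0.6.

```bash
python3 nudge.py '[{"sy":-0.4}, {"sy":-0.6, "sz":-0.6}, {"sx":0.6, "sy":-0.6, "sz":-0.6}, {"sx":0.8, "sy":-0.4, "sz":-0.4}, {"sx":0.6, "sy":-0.2, "sz":-0.4}]' >/dev/null
python3 nudge.py '[{"sy":-0.4}, {}, {}, {}]'
python3 -c "
from h import *
look('p10')"
```

```text
time_s: 17.6
eef_pos: [0.4545, 0.0491, 0.1062]
orientation: [180.0, 0.0, 170.1]
force: [-0.6, 0.3, -0.1]
width: 0.0006
finger_force: 0.0
tcp rail -0.1489643043697433 -0.2808291237915368 0.1059061080832354 [0.34617994 0.44758995 0.78295373]
pad rail -0.046651131905861024 -0.07293078176185783 ang 0.0019607544 len 0.14596167
```

```bash
python3 -c "
from bench import arm, vision, ticket, telemetry
print(ticket.job_done())"
```

```text
the job is handed in; nothing more can be done
None
```

The order pad is in the corner rail, its long edge and one end each pushed until the rail stopped it (about 5–6 N); the last camera check put it within about 1 mm of home and parallel to the long rail, and I handed the job in at about 18 s, with no verdict returned.

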